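# Fish a dropped adapter out of a battery box with sprung tongs and seal the box

## Task

A small coax adapter has dropped to the bottom of the empty cell well of the leaning battery box, too deep and narrow for fingers. Fish it out with the sprung tongs, never touching it with the gripper itself, lay it in the open parts box and stand the tongs back in their block. Then shut the battery box's door and give its T-handle the full quarter turn clockwise so that the door is drawn tight onto its gasket; do not shift the flux bottle, solder spool, tape roll or hex key.

Things in the scene. Friction and masses are not known exactly. Their poses are not given: they have to be found in the camera images.
- battery_box: Grey metal battery box on a bench cradle, fixed. Origin on the mat under it, z up, front at -x. The case, 150 x 150 x 70 mm, leans 25 degrees toward its front. CASE FRAME: this frame lifted 42 mm, then turned -25 degrees about y: case x up the slope, y unchanged, case z the outward normal of the open face, origin at the case's underside centre. Walls at x, y = +-75 mm; rim at z = 70, gasket to 75.
- well_row (a point): Middle of the three black cell wells' mouths: case x = 5, y = 0, z = 64 mm (axes as battery_box, not leaning). Wells centred at case y = -44, 0, +44, each 32 mm along case x, 40 mm along y, sunk along case z to a floor at z = 8. Two hold fixed grey cells (studs to z = 62); the third, any of them, has only a 2 mm pad under the adapter. In front of the wells is an open bay, lower.
- adapter: Light metal coax adapter, 28 mm long, 16 mm across, about 30 g, lying along case x on the pad (case z = 10) of the empty well, up to 4 mm off the well's middle in y. Origin at the middle of its underside, x along its length, z away from the well floor at the start.
- tongs: Sprung scissor tongs, steel, black handles, 115 mm tall, 80 g, standing tips down in their block. Origin midway between the handles, where to grip; z up, y the line along which handles and jaws close (along the block's y). Handles flat, 14 mm wide in x, 17 mm above to 17 mm below the origin; 42 mm over their outsides when free, 36 mm with the jaws on the adapter.
- tongs_tip (a point): End of the jaws, 98 mm below the tongs' origin (rivet 34 mm below it). Jaws 10 mm wide in x, 3.5 mm thick, gripping faces 20 mm tall. Free: 26 mm apart inside, 33 mm outside; 1 mm off the handles' width takes 1.8 mm off both. The spring pushes each handle with 5 N free, 13 N at 36 mm; held at 40 mm they carry safely, jaws 23 mm apart. 45 N on the handles grips the adapter with about 18 N.
- tongs_stand: Black plastic block for the tongs, 50 (x) x 72 (y) x 54 mm tall, fixed; origin at the middle of its underside. Slot in its top 16 mm (x) by 42 mm (y), edges bevelled 3 mm, 46 mm deep; the tips stand on its floor, 8 mm above the mat, so the tongs' origin is 105 mm up. The tongs may lean a few degrees in it.
- parts_box: Small dark parts box, fixed, 60 (x) x 80 (y) mm, walls 2 mm thick and 26 mm high, floor 2 mm thick, with a low partition along x at its middle; origin at the middle of its underside. Its clear lid, 63 mm long, is hinged at the +x side 28 mm up and stands open about 100 degrees.
- door (a joint): Door of the battery box, hinged along its upper far edge; radians, growing as it opens: 0 fully tight, 0.014 to 0.023 lying loose on the springy gasket, 1.57 square to the case's face; starts at 1.70 to 1.85. The stiff hinge holds it where it is left; 5 N at the free edge moves it. Panel 156 mm wide (y), 8 mm thick, 156 mm from hinge axis to free edge; outer face 3 mm outside the hinge axis.
- door_hinge (a point): Middle of the door's hinge axis (along the battery box's y), at case x = 81, z = 76 mm. The axes of this point turn with the door; with the door shut they lie as the case frame's.
- door_edge (a point): Point on the door's outer face, mid width, 150 mm from the hinge axis, near the free edge.
- latch (a joint): T-handle of the door's compression latch, radians: 0 open, bar along box y; grows clockwise as seen from outside to 1.57, bar up and down the slope. Starts at 0 to 0.25, stays where left. It turns about the door's normal. With the door shut its cam runs under a ramp from about 0.9 rad on and draws the door down some 2 mm; takes up to 0.2 N m. Turned with the door open it would block the door.
- latch_grip (a point): Middle of the T-handle's black bar, on its turning axis: 121 mm from the hinge axis, mid width, 28 mm off the door's outer face. The bar is 64 mm long, 13 mm wide and 13 mm high.
- flux_bottle: Bystander: flux bottle with a needle, 42 mm across, 125 mm tall; origin at the middle of its foot.
- solder_spool: Bystander: blue-flanged solder spool, 60 mm across, 31 mm high; origin at the middle of its foot.
- tape_roll: Bystander: roll of tape, 56 mm across, 18 mm high; origin at the middle of its foot.
- hex_key: Bystander: black hex key, 68 x 28 x 4 mm, lying on the mat; origin at the middle of its underside.

How it is judged (in metres and radians):
On the way, in this order (a step that is already met when the one before it is completed fails the run):
1. the tongs grip the adapter and lift it clear of its well (contact force between tongs and adapter above 0.5 N and height (world z) of adapter above 0.12 m), for 0.1 s.
2. the adapter lies in the parts box, let go by the tongs (x of adapter in the frame of parts_box between -0.03 and 0.03 m and y of adapter in the frame of parts_box between -0.04 and 0.04 m and height (world z) of adapter below 0.026 m and contact force between tongs and adapter below 0.1 N and linear speed of adapter below 0.05 m/s), for 0.2 s.
At the end, for the whole second after the job is handed in: the adapter rests inside the parts box; the tongs stand in their block, tips on the slot's floor (origin within 20 mm of the block's middle and 98 to 113 mm up, leaning less than 0.2 rad); the door is drawn tight (joint below 0.009 rad) with the T-handle turned home (above 1.3 rad) (x of adapter in the frame of parts_box between -0.03 and 0.03 m and y of adapter in the frame of parts_box between -0.04 and 0.04 m and height (world z) of adapter below 0.026 m and linear speed of each of adapter, tongs below 0.02 m/s and horizontal distance between tongs and tongs_stand below 0.02 m and z of tongs in the frame of tongs_stand between 0.098 and 0.113 m and angle between tongs's own z axis and vertical below 0.2 rad and value of joint door below 0.009 rad and value of joint latch above 1.3 rad); the robot touches nothing.
It fails at once if the gripper's fingers touch the adapter (contact force between the fingers and adapter above 0.5 N).
It fails at once if the flux bottle is moved by more than 20 mm (distance of flux_bottle from where it was at the start of the episode above 0.02 m).
It fails at once if the solder spool is moved by more than 20 mm (distance of solder_spool from where it was at the start of the episode above 0.02 m).
It fails at once if the tape roll is moved by more than 20 mm (distance of tape_roll from where it was at the start of the episode above 0.02 m).
It fails at once if the hex key is moved by more than 20 mm (distance of hex_key from where it was at the start of the episode above 0.02 m).
It also fails if it takes over 72 s, if anything falls off the work surface, if the arm or the gripper's body presses on something with over 40 N, if the wrist force passes 120 N, or if a joint passes its speed limit or range.

## Robot

A 7-joint arm with a two-finger parallel gripper is mounted at the origin on a cart in front of the work surface, level with it; the furniture and walls round the work are solid. World frame = base frame: x ahead of the robot, y to its left, z up, the work surface at z = 0. Lengths are in m, angles in degrees, forces in N, time in s.
With the tool pointing down it reaches from about 0.425 to 0.875 m from the base axis. Payload 4.7 kg.
Tool frame: the origin (TCP) lies midway between the tips of the shut fingers; the grasp point (between the pads) lies behind it (manip.tcp_to_grasp is the z of the grasp point in the tool frame, in m); z points along the fingers, y is the line along which they close (so a half turn about z gives the same grasp; the last joint's range is limited). The gripper opens to 85 mm and grips with 20 to 120 N. Pads are 22 mm wide; open, the fingers measure 114 mm over their backs; the gripper's body (76 mm by 85 mm) begins 54 mm behind the grasp point. The pads swing forward as they close: fully open they stand 13 mm farther back than shut.
Start: joints at [43.665, 18.392, -4.016, 83.108, 1.295, 78.541, -3.26], TCP at [0.476, -0.442, 0.231] pointing down, gripper open.
Joint ranges: [-163.93, 163.93], [-17.29, 119.83], [-79.2, 71.16], [3.27, 140.29], [-89.18, 269.18], [5.43, 117.66], [-154.24, 154.24]. Speed limits (degrees/s): [147.25, 147.25, 180, 180, 180, 180, 180].

## Interface

Orientations are given as [roll, pitch, yaw] about the fixed x, y, z axes, in that order (R = Rz(yaw) Ry(pitch) Rx(roll)).
In Python, from rig import readout, cams, manip gives the robot as it stands.
- The arm moves only by the tool carry_out, never from a script. Its argument "targets" is a list of rows, each a list of 7 numbers: the finger opening in mm, from 0 to 85.4, then the shift along the world's x, y, z in mm, then the turn, a rotation vector about the world's x, y, z in rad. In form: [[jaw, tx, ty, tz, ax, ay, az], ...]. A call has 1 to 20 rows; each row is the pose to reach, as a shift and turn from the pose commanded when the call began; what a row does not reach only later rows make up. A row lasts 1/8 s, in which the tool goes at most 62.5 mm and 10.7 degrees, less where a joint would pass 70% of its speed; a pose out of reach is approached as far as the arm can. A call with a gripper value outside its range is refused whole. The fingers move at their own pace and stop on an object; "force" is the grip in N (left out, the last holds). Time passes only in rows, so rows that repeat a pose let the fingers close. It gives the time, the measured TCP pose, the force, the opening and the grip force at its end, in the units of the state.
- readout.get_obs(): the state, without advancing time (a new reading comes with each control period).
- cams.capture(name): name is "scene" or "top" or "wrist"; returns a dict with "img" (384x512x3 uint8, blue, green, red), "K" (3x3 intrinsics, pixels), "world_to_cam" (4x4, takes a point from world to camera coordinates). Camera axes: x right, y down, z forward; pixel columns grow to the right and rows downward; lengths in m; the calibration is good to about 2 mm. A picture is of the moment at which its call begins. There is no depth.
- manip.job_done(): hands the job in; it is judged then, once.
Trained networks look in a picture, given as the dict that the camera call returned (one of the last four; its "shot" number tells which), for a name from the list of things; names that differ only in an ending like _2 or _b are one class to them, and where a whole thing is asked for, a point or a joint stands for the part that bears it (a point fixed in the world has none). Each returns a list of dicts, best first, with "confidence" (0 to 1); they miss things now and then, are a little off and sometimes report something else, mostly with a low value. They report only what shows in the picture. A call takes as long as a camera call.
- cams.look_for(picture, query): "bbox" ([left, top, right, bottom] in pixels, round what is visible of it).
- cams.pinpoint(picture, query): "at" ([column, row] in pixels: a listed point, or the origin of a listed thing).
The state is a dict: "time": time; "qpos": joint angles; "joint_velocities": joint speeds; "joint_efforts": joint torques, N m; "tool_pos": TCP position; "eef_rot": TCP orientation; "contact_force": force on the tool from outside, world axes, zero at the start; "ft_torque": the same for the moment, N m; "gripper_width": opening from 0.0 (shut) to 1.0 (fully open); "gripper_force": force on a finger pad.
Only numpy, scipy, OpenCV 4.12 (cv2) and the standard library are available. Lean on these libraries where they do the work, as an engineer would, in place of code of your own. Each camera call takes 0.05 s, during which the arm holds its last target. There are 200 camera calls.

## Working session

There is one attempt and no reset: what is moved stays moved. The work goes in short steps, Python scripts to look and compute and a tool call to move; the robot and the scene stay as the last step left them, time stands still between calls to the robot, and variables do not carry over. Pictures are saved under pics/ and viewed, at most 10 in all, crops included, and the job is handed in when it is done.

Besides the shell and the picture viewer there is one more tool, called after "Call:" by a JSON object that holds its "name" and its "arguments". carry_out: Moves the arm, as the interface text tells. Its arguments: {"type":"object","properties":{"targets":{"type":"array"},"force":{"type":"number"}},"required":["targets"]}

```bash
mkdir -p pics; ls; cat > h.py <<'E'
import numpy as np, cv2
from scipy.spatial.transform import Rotation as R
from scipy.optimize import least_squares
from rig import readout, cams, manip
def proj(p,P):
    c=p["world_to_cam"]@np.append(P,1); q=p["K"]@c[:3]; return q[:2]/q[2]
def ray(p,uv):
    T=p["world_to_cam"]; Rm=T[:3,:3]; o=-Rm.T@T[:3,3]
    d=Rm.T@np.linalg.inv(p["K"])@np.array([uv[0],uv[1],1.]); return o,d/np.linalg.norm(d)
def onz(p,uv,z):
    o,d=ray(p,uv); return o+d*(z-o[2])/d[2]
def tri(obs):
    A=np.zeros((3,3));b=np.zeros(3)
    for p,uv in obs:
        o,d=ray(p,uv);M=np.eye(3)-np.outer(d,d);A+=M;b+=M@o
    x=np.linalg.solve(A,b); return x,[np.round(proj(p,x)-uv,1).tolist() for p,uv in obs]
E
python3 - <<'E'
from h import *
np.set_printoptions(precision=4,suppress=True)
o=readout.get_obs();print(o["time"],o["tool_pos"],o["eef_rot"],manip.tcp_to_grasp)
names="battery_box well_row adapter tongs tongs_tip tongs_stand parts_box door_hinge door_edge latch_grip flux_bottle solder_spool tape_roll hex_key".split()
P={}
for n in("scene","top"):
    p=cams.capture(n);P[n]=p;cv2.imwrite(f"pics/{n}0.png",p["img"])
    print(n,p["K"][0],(-p["world_to_cam"][:3,:3].T@p["world_to_cam"][:3,3]))
res={}
for q in names:
    obs=[]
    for n in P:
        r=cams.pinpoint(P[n],q)
        if r: obs.append((P[n],r[0]["at"])); print(q,n,[(np.round(x["at"],1),round(x["confidence"],2)) for x in r[:2]], onz(P[n],r[0]["at"],0))
    if len(obs)==2: print("   tri",*tri(obs))
E
```

```text
pics
0.0 [ 0.476  -0.4418  0.2302] [-179.8873    0.0056   47.144 ] -0.0187
scene [388.4702   0.     264.1279] [0.1816 0.3103 0.7289]
top [445.4141   0.     251.3385] [ 0.3654 -0.2011  0.9648]
battery_box scene [(array([188.8, 223.2]), 0.69), (array([254.4, 285.9]), 0.41)] [ 0.6505 -0.123   0.    ]
battery_box top [(array([207.7, 147.9]), 0.64)] [ 0.6435 -0.1252  0.    ]
   tri [ 0.6466 -0.1236  0.0006] [[1.4, 0.3], [-0.7, -1.4]]
well_row scene [(array([197.1, 190.1]), 0.75)] [ 0.7042 -0.2243  0.    ]
well_row top [(array([209.9, 139.9]), 0.93), (array([289.4, 138.8]), 0.72)] [ 0.6622 -0.1297  0.    ]
   tri [ 0.6244 -0.1393  0.115 ] [[-1.1, -0.3], [0.6, 1.2]]
adapter top [(array([190. , 153.1]), 0.5)] [ 0.6309 -0.0861  0.    ]
tongs top [(array([326.9, 180.4]), 0.6)] [ 0.573  -0.3917  0.    ]
tongs_tip scene [(array([275.4, 174.1]), 0.68)] [ 0.559  -0.3876  0.    ]
tongs_tip top [(array([318.4, 190.9]), 0.58), (array([226.7, 246. ]), 0.18)] [ 0.549  -0.3723  0.    ]
   tri [ 0.5465 -0.3679  0.021 ] [[0.6, 0.1], [-0.3, -0.7]]
tongs_stand scene [(array([275.4, 179.4]), 0.92)] [ 0.5484 
[... 1193 characters left out ...]
[ 0.6729 -0.2989  0.001 ] [[2.6, 0.6], [-1.4, -3.0]]
solder_spool scene [(array([254.1, 282.3]), 0.6)] [ 0.4265 -0.0664  0.    ]
solder_spool top [(array([178. , 247.2]), 0.79)] [ 0.4219 -0.0675  0.    ]
   tri [ 0.4239 -0.0667  0.001 ] [[1.1, 0.2], [-0.4, -1.0]]
tape_roll scene [(array([323.5, 251.5]), 0.64)] [ 0.3337 -0.2184  0.    ]
tape_roll top [(array([250.5, 288.4]), 0.77)] [ 0.3366 -0.2239  0.    ]
   tri [ 0.3359 -0.2243 -0.0084] [[-0.2, -0.0], [0.1, 0.2]]
hex_key scene [(array([281.4, 204.4]), 0.41), (array([322., 250.]), 0.31)] [ 0.4887 -0.2965  0.    ]
hex_key top [(array([280.5, 218.6]), 0.52)] [ 0.4863 -0.288   0.    ]
   tri [ 0.4845 -0.2872  0.0109] [[-0.2, -0.0], [0.1, 0.2]]
```

```bash
python3 - <<'E'
import cv2
a=cv2.imread("pics/scene0.png");b=cv2.imread("pics/top0.png")
cv2.imwrite("pics/sceneA.png",cv2.resize(a[90:330,90:390],None,fx=2.5,fy=2.5,interpolation=cv2.INTER_CUBIC))
cv2.imwrite("pics/topA.png",cv2.resize(b[50:290,110:410],None,fx=2.5,fy=2.5,interpolation=cv2.INTER_CUBIC))
E
```

```text
(no output)
```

View pics/sceneA.png

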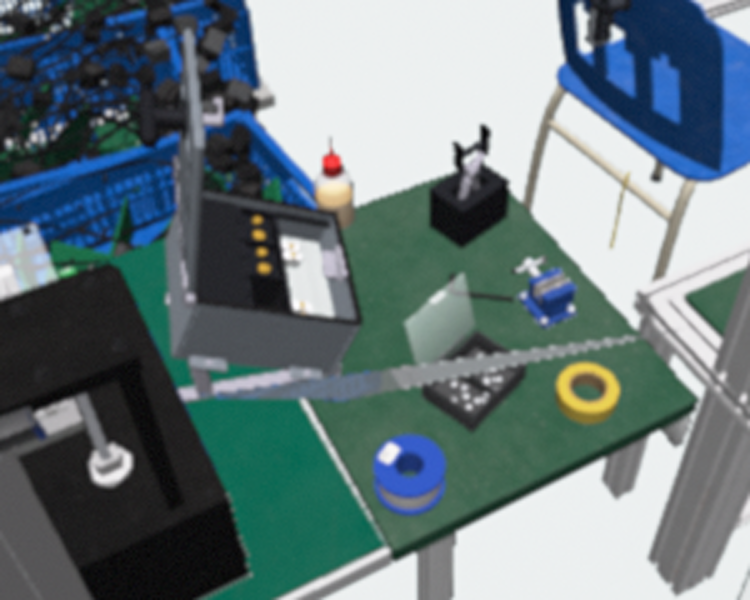

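View pics/topA.png

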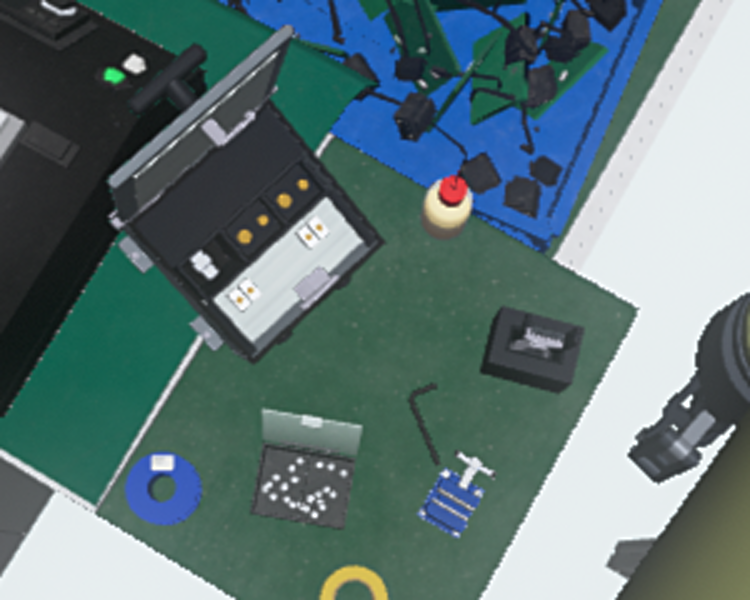

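The scene view shows the box at crop (260,260) with its door standing open. The light adapter is in the left well (top crop (205,265)), the tongs' block is at (535,350), and the parts box is at (302,485) with its lid on the +x side. Next I'll fit the box pose and check how the wrist camera is mounted.

```bash
cat >> h.py <<'E'
np.set_printoptions(precision=4,suppress=True)
C=R.from_euler('y',-25,degrees=True).as_matrix()
def case2w(b,P): # b=(x,y,yaw)
    q=C@np.asarray(P,float)+[0,0,.042]
    return R.from_euler('z',b[2]).as_matrix()@q+[b[0],b[1],0]
def doorP(th,r,out,y=0): # case coords of a point r from hinge, out = off the outer face
    d=np.array([-np.cos(th),0,np.sin(th)]);n=np.array([np.sin(th),0,np.cos(th)])
    return np.array([.081,y,.076])+r*d+(out+.003)*n
def fitbox(obs,x0,wt=None):
    # obs: list of (pic, uv, kind, arg); params x,y,yaw,theta,adapter y
    def f(v):
        e=[]
        for p,uv,fn in obs: e+=list(proj(p,case2w(v[:3],fn(v)))-uv)
        return np.array(e)
    s=least_squares(f,x0,loss='soft_l1',f_scale=2.); return s.x,f(s.x).reshape(-1,2)
FN={"battery_box":lambda v:C.T@np.array([0,0,-.042]),"well_row":lambda v:[.005,0,.064],"adapter":lambda v:[.005,v[4],.010],
"door_hinge":lambda v:[.081,0,.076],"door_edge":lambda v:doorP(v[3],.15,0),"latch_grip":lambda v:doorP(v[3],.121,.028)}
E
python3 - <<'E'
from h import *
obs=[];nm=[]
for n in("scene","top"):
    p=cams.capture(n)
    for q in FN:
        r=cams.pinpoint(p,q)
        if r and not(n=="scene" and q=="adapter"): obs.append((p,r[0]["at"],FN[q]));nm.append((n,q))
    if n=="top":
        for c,P in(((382,242),[-.075,-.075,.070]),((253,360),[-.075,.075,.070])):
            obs.append((p,[c[0]/2.5+110,c[1]/2.5+50],lambda v,P=P:P));nm.append((n,P))
v,e=fitbox(obs,[.646,-.124,.87,1.75,.044]);print(v,np.degrees(v[2]))
for a,b in zip(nm,e):print(a,b.round(1))
p=cams.capture("wrist");T=p["world_to_cam"];o=readout.get_obs()
Rt=R.from_euler('xyz',o["eef_rot"],degrees=True).as_matrix()
print("cam in tool",Rt.T@(-T[:3,:3].T@T[:3,3]-o["tool_pos"]),"\n",T[:3,:3]@Rt,p["K"])
E
```

```text
[ 0.6446 -0.1253  0.7811  1.7951  0.0448] 44.753884982081146
('scene', 'battery_box') [1.  1.4]
('scene', 'well_row') [0.1 2.9]
('scene', 'door_hinge') [-0.6  1.1]
('scene', 'door_edge') [0.7 3.4]
('scene', 'latch_grip') [0.6 1.7]
('top', 'battery_box') [ 0.4 -2.1]
('top', 'well_row') [-3.8 -0.4]
('top', 'adapter') [0.4 0.5]
('top', 'door_hinge') [1.  0.2]
('top', 'door_edge') [-0.2 -3.2]
('top', 'latch_grip') [ 3.4 -0.8]
('top', [-0.075, -0.075, 0.07]) [ 1.1 -0.8]
('top', [-0.075, 0.075, 0.07]) [-0.   1.5]
cam in tool [ 0.0858 -0.0003 -0.1429] 
 [[-0.0004  1.      0.0001]
 [-0.945  -0.0003 -0.3271]
 [-0.3271 -0.0003  0.945 ]] [[282.8443   0.     254.8815]
 [  0.     282.8443 190.0622]
 [  0.       0.       1.    ]]
```

Call:
{"name": "carry_out", "arguments": {"targets": [[85,13,12,0,0,0,-0.17],[85,26,24,0,0,0,-0.34],[85,39,36,0,0,0,-0.51],[85,52,48,0,0,0,-0.68],[85,65,60,0,0,0,-0.85],[85,75,70,0,0,0,-1.03],[85,75,70,0,0,0,-1.03],[85,75,70,0,0,0,-1.03]]}}

```text
time: 3.25
tool_pos: [0.5509, -0.3729, 0.2313]
eef_rot: [180.0, 0.0, -11.7]
contact_force: [0.3, 0.4, 1.0]
gripper_width: 0.992
gripper_force: 0.0
```

```bash
cat > t.py <<'E'
from h import *
o=readout.get_obs();print(o["time"],o["tool_pos"],o["eef_rot"],o["qpos"],o["gripper_width"])
W=cams.capture("wrist");S=cams.capture("scene");T=cams.capture("top")
cv2.imwrite("pics/w1.png",W["img"])
for q in("tongs","tongs_tip","tongs_stand"):
    obs=[]
    for n,p in(("w",W),("s",S),("t",T)):
        r=cams.pinpoint(p,q)
        if r:
            print(q,n,np.round(r[0]["at"],1),round(r[0]["confidence"],2),onz(p,r[0]["at"],.105 if q=="tongs" else 0)); obs.append((p,r[0]["at"]))
    if len(obs)>1: print(*tri(obs))
E
python3 t.py
```

```text
3.25 [ 0.5509 -0.3729  0.2313] [179.9565   0.0219 -11.7388] [ 30.8474  20.1063   1.2216  80.8635  -0.3785  79.0401 -69.6722] 0.9921744383543643
tongs w [256.9 182.4] 0.94 [ 0.5504 -0.3735  0.105 ]
tongs s [277.7 146.8] 0.59 [ 0.5511 -0.3793  0.105 ]
[ 0.5502 -0.3746  0.1082] [[1.1, 1.0], [-0.6, 0.1]]
tongs_tip w [259.3 158.8] 0.72 [ 0.5497 -0.3774  0.    ]
tongs_tip s [150.5 135.2] 0.63 [ 0.9738 -0.3383  0.    ]
[ 0.6794 -0.2729  0.2132] [[-243.2, -108.9], [57.7, -19.1]]
tongs_stand w [258.2 159.5] 0.89 [ 0.5491 -0.3757  0.    ]
tongs_stand s [278.5 182.1] 0.74 [ 0.5359 -0.3643  0.    ]
[ 0.5442 -0.3763 -0.0145] [[1.0, 0.9], [-0.7, 0.1]]
```

View pics/w1.png

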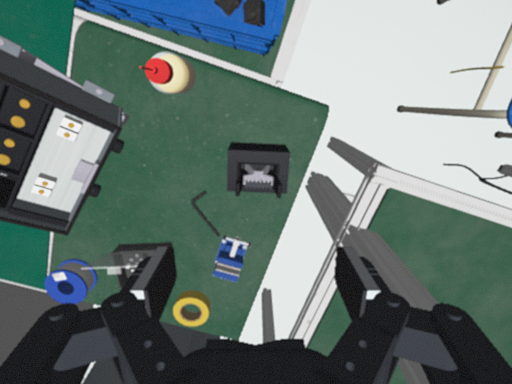

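```bash
python3 - <<'E'
import cv2
a=cv2.imread("pics/w1.png")[125:210,205:310]
cv2.imwrite("pics/w1c.png",cv2.resize(a,None,fx=7,fy=7,interpolation=cv2.INTER_CUBIC))
E
```

```text
(no output)
```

View pics/w1c.png

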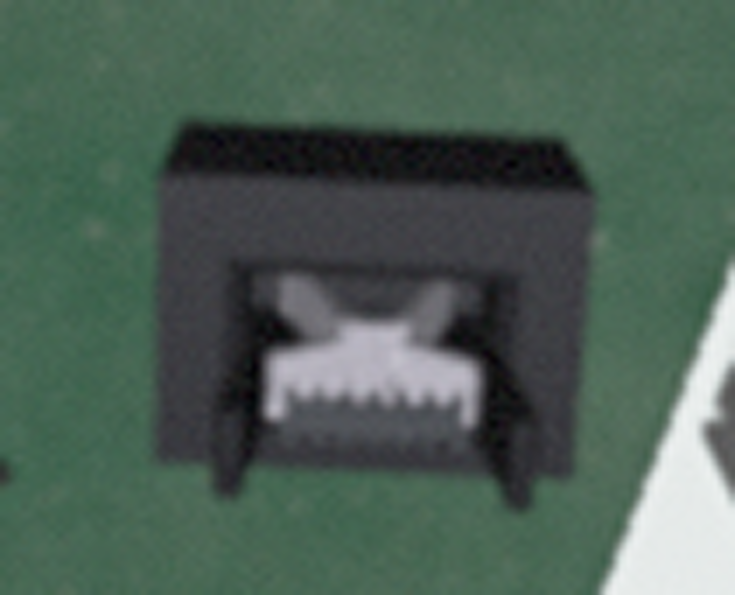

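The crop shows the block's top corners at (162,178), (592,190), (572,473) and (157,460), with the handle tops at about (226,485) and (517,500).

```bash
python3 - <<'E'
from h import *
W=cams.capture("wrist")
f=lambda c,z:onz(W,[c[0]/7+205,c[1]/7+125],z)[:2]
c=[f(x,.054) for x in((162,178),(592,190),(572,473),(157,460))]
print(np.array(c),np.mean(c,0))
for a,b in((0,1),(3,2)):
    d=c[a]-c[b];print(np.linalg.norm(d),np.degrees(np.arctan2(-d[0],d[1])))
for a,b in((0,3),(1,2)):
    d=c[a]-c[b];print(np.linalg.norm(d),np.degrees(np.arctan2(d[1],d[0])))
h=[f(x,.118) for x in((226,478),(517,492))];print(h,np.mean(h,0))
d=h[0]-h[1];print(np.linalg.norm(d),np.degrees(np.arctan2(-d[0],d[1])))
E
```

```text
[[ 0.5795 -0.3454]
 [ 0.5631 -0.4138]
 [ 0.5153 -0.4022]
 [ 0.5322 -0.333 ]] [ 0.5475 -0.3736]
0.0703157250189919 -13.491220698436363
0.07123520108012246 -13.772877887663427
0.048834618081420686 -14.663077350353943
0.04917464938904767 -13.584569652533327
[array([ 0.5482, -0.3528]), array([ 0.538 , -0.3916])] [ 0.5431 -0.3722]
0.04013329887614309 -14.799624344168675
```

Call:
{"name": "carry_out", "arguments": {"targets": [[85,-3,-1,-40,0,0,-0.037],[85,-3,-1,-85,0,0,-0.037],[85,-3,-1,-125,0,0,-0.037],[85,-3,-1,-144,0,0,-0.037],[85,-3,-1,-144,0,0,-0.037],[50,-3,-1,-144,0,0,-0.037],[40,-3,-1,-144,0,0,-0.037],[40,-3,-1,-144,0,0,-0.037],[40,-3,-1,-144,0,0,-0.037],[40,-3,-1,-144,0,0,-0.037],[40,-3,-1,-144,0,0,-0.037]], "force": 40}}

```text
time: 5.28
tool_pos: [0.5501, -0.3738, 0.0902]
eef_rot: [179.9, -0.3, -14.0]
contact_force: [-0.2, -0.4, 4.8]
gripper_width: 0.473
gripper_force: 8.4
```

```bash
cat >> h.py <<'E'
def Rcase(b,psi_off=0.): # tool pointing into the case, tool x = case x (psi_off turns about case z)
    return R.from_euler('z',b[2])*R.from_euler('y',-25,degrees=True)*R.from_euler('z',psi_off)*R.from_euler('x',180,degrees=True)
def rel(pos,Rt,cpos=None,crot=None):
    o=readout.get_obs()
    cpos=np.array(o["tool_pos"]) if cpos is None else np.array(cpos); crot=R.from_euler('xyz',o["eef_rot"],degrees=True) if crot is None else crot
    print("shift mm",((pos-cpos)*1e3).round(1),"rotvec",(Rt*crot.inv()).as_rotvec().round(3))
E
python3 - <<'E'
from h import *
b=[.6446,-.1253,.7811]
t=case2w(b,[.005,.044,.125]);Rt=Rcase(b)
pos=t-Rt.as_matrix()[:,2]*.082
print(t,pos,Rt.as_euler('xyz',degrees=True)); rel(pos,Rt)
E
```

```text
[ 0.5793 -0.1281  0.1574] [ 0.5547 -0.1525  0.2317] [180.     -25.      44.7537]
shift mm [  4.6 221.4 141.6] rotvec [ 0.121 -0.435  1.009]
```

Call:
{"name": "carry_out", "arguments": {"targets": [[40,0,0,10,0,0,0],[40,0,0,30,0,0,0],[40,0,0,60,0,0,0],[40,0,0,100,0,0,0],[40,0,0,140,0,0,0],[40,0,0,150,0,0,0],[40,0,0,150,0,0,0]]}}

```text
time: 6.15
tool_pos: [0.5486, -0.3733, 0.2382]
eef_rot: [180.0, -0.1, -14.0]
contact_force: [0.4, 1.1, -1.5]
gripper_width: 0.472
gripper_force: 5.7
```

Call:
{"name": "carry_out", "arguments": {"targets": [[40,1,30,20,0.017,-0.06,0.14],[40,2,62,30,0.034,-0.12,0.28],[40,3,95,30,0.05,-0.18,0.42],[40,4,128,30,0.067,-0.24,0.56],[40,5,160,30,0.084,-0.3,0.7],[40,5,190,20,0.1,-0.36,0.84],[40,6,215,5,0.114,-0.41,0.95],[40,6,221,-6,0.121,-0.435,1.009],[40,6,221,-6,0.121,-0.435,1.009],[40,6,221,-6,0.121,-0.435,1.009]]}}

```text
time: 7.4
tool_pos: [0.5544, -0.1524, 0.2309]
eef_rot: [-179.9, -24.7, 44.7]
contact_force: [0.2, 0.3, -0.7]
gripper_width: 0.474
gripper_force: 5.8
```

```bash
python3 - <<'E'
from h import *
o=readout.get_obs();print(o["time"],o["tool_pos"],o["eef_rot"],o["qpos"],o["gripper_width"])
W=cams.capture("wrist");np.savez("w2.npz",**{k:W[k] for k in("img","K","world_to_cam")})
b=[.6446,-.1253,.7811]
im=cv2.resize(W["img"],(800,600),interpolation=cv2.INTER_CUBIC);s=800/512
for P in([-.075,-.075,.07],[-.075,.075,.07],[.075,.075,.07],[.075,-.075,.07]): cv2.circle(im,tuple((proj(W,case2w(b,P))*s).astype(int)),4,(0,0,255),1)
for y in(-.044,0,.044):
  for dx in(-.016,.016):
    for dy in(-.02,.02): cv2.circle(im,tuple((proj(W,case2w(b,[.005+dx,y+dy,.064]))*s).astype(int)),3,(0,255,0),1)
cv2.imwrite("pics/w2.png",im)
for q in("adapter","well_row","door_hinge","tongs_tip"):
    for r in cams.pinpoint(W,q)[:2]: print(q,np.round(r["at"],1),round(r["confidence"],2))
for y in(.04,.044,.048):print(proj(W,case2w(b,[.005,y,.01])))
print("tip exp",proj(W,np.array(o["tool_pos"])+R.from_euler('xyz',o["eef_rot"],degrees=True).as_matrix()[:,2]*.082))
E
```

```text
7.4 [ 0.5544 -0.1524  0.2309] [-179.8692  -24.7269   44.6504] [ 34.9468   3.7832  -8.1855 104.2095 -25.1684  66.0587  -9.3663] 0.4737999277387398
adapter [254.8 166.5] 0.73
well_row [296.7 175.2] 0.66
door_hinge [301.1 101.7] 0.98
tongs_tip [255.6 199.1] 0.97
[258.9185 164.7116]
[255.665  164.7169]
[252.4116 164.7222]
tip exp [255.3164 199.0659]
```

View pics/w2.png

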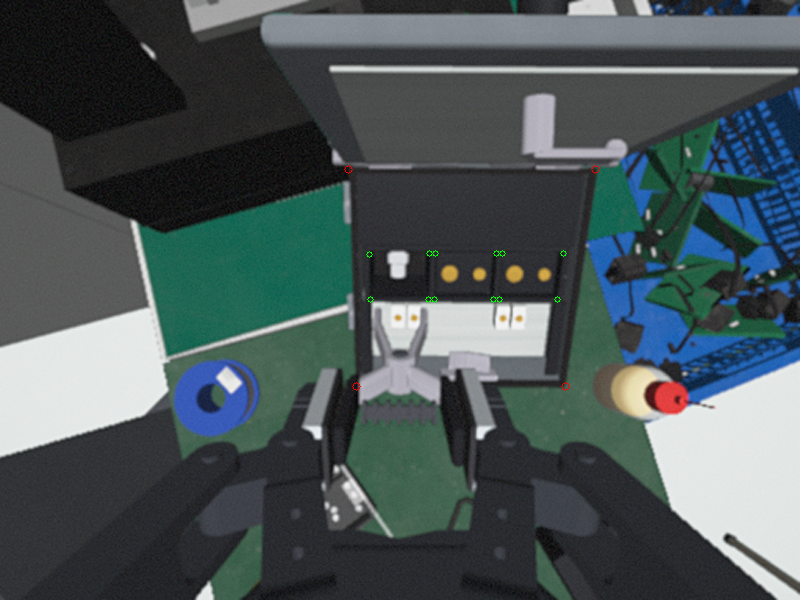

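The overlaid box pose matches the image: the rim corners (red) and wells (green) sit on their edges. The adapter is at (398,265) in the left well and the jaw tips at (400,312). Next is the descent along case z.

```bash
cat > d.py <<'E'
from h import *
import sys
b=[.6446,-.1253,.7811]
Rt=Rcase(b)
for z in map(float,sys.argv[2:]):
    rel(case2w(b,[.005,float(sys.argv[1]),z+.082]),Rt)
o=readout.get_obs();Rm=R.from_euler('xyz',o["eef_rot"],degrees=True).as_matrix()
tip=np.array(o["tool_pos"])+Rm[:,2]*.082
q=C.T@(R.from_euler('z',-b[2]).as_matrix()@(tip-[b[0],b[1],0])-[0,0,.042]);print("tip in case",q*1e3)
E
python3 d.py .0447 .1 .072 .05 .0115
```

```text
shift mm [  7.    7.8 -22.7] rotvec [ 0.003 -0.003 -0.   ]
shift mm [ 15.4  16.2 -48.1] rotvec [ 0.003 -0.003 -0.   ]
shift mm [ 22.   22.7 -68.1] rotvec [ 0.003 -0.003 -0.   ]
shift mm [  33.5   34.2 -103. ] rotvec [ 0.003 -0.003 -0.   ]
tip in case [  4.7819  44.0828 125.0433]
```

Call:
{"name": "carry_out", "arguments": {"targets": [[40,3,4,-10,0.003,-0.003,0],[40,7,8,-23,0.003,-0.003,0],[40,11,12,-36,0.003,-0.003,0],[40,15.4,16.2,-48,0.003,-0.003,0],[40,15.4,16.2,-48,0.003,-0.003,0],[40,15.4,16.2,-48,0.003,-0.003,0]]}}

```text
time: 8.4
tool_pos: [0.5701, -0.1361, 0.1835]
eef_rot: [-180.0, -25.0, 44.8]
contact_force: [-0.6, -0.1, -0.6]
gripper_width: 0.47
gripper_force: 5.8
```

```bash
python3 d.py .0447 .05 .03 .0115;python3 - <<'E'
from h import *
W=cams.capture("wrist")
cv2.imwrite("pics/w3.png",cv2.resize(W["img"][90:260,150:360],None,fx=3.5,fy=3.5,interpolation=cv2.INTER_CUBIC))
for q in("adapter","tongs_tip"):
    for r in cams.pinpoint(W,q)[:1]: print(q,np.round(r["at"],1),round(r["confidence"],2))
b=[.6446,-.1253,.7811]
for y in(.04,.044,.048):print(proj(W,case2w(b,[.005,y,.01])))
print(proj(W,case2w(b,[.005,.0447,.072])))
E
```

```text
shift mm [  6.7   6.5 -19.8] rotvec [-0.001 -0.    -0.   ]
shift mm [ 12.7  12.4 -37.9] rotvec [-0.001 -0.    -0.   ]
shift mm [ 18.2  17.9 -54.7] rotvec [-0.001 -0.    -0.   ]
tip in case [ 4.9558 44.8907 71.8467]
adapter [257.4 177.3] 0.49
tongs_tip [256.2 196.5] 0.57
[259.8793 178.1698]
[256.0902 178.17  ]
[252.3011 178.1703]
[255.4975 199.1543]
```

View pics/w3.png

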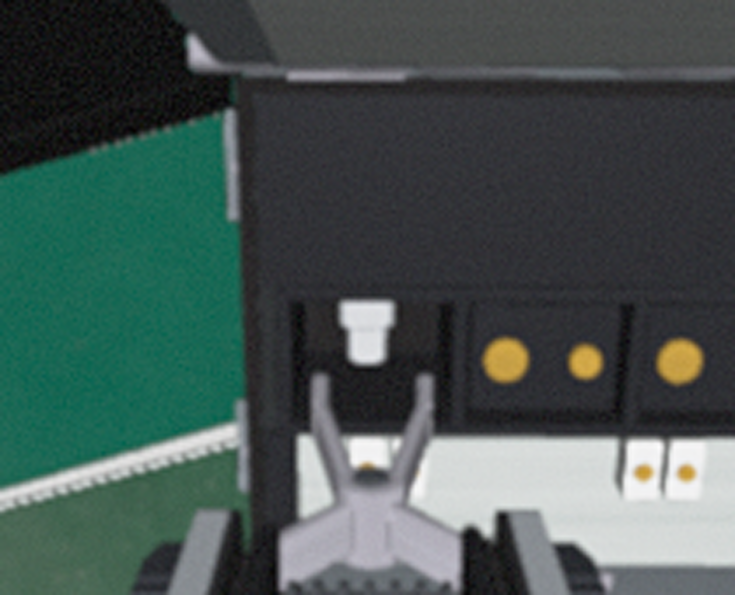

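The view from just above the mouth shows the jaws at columns 320 and 427 and the adapter at column 367. I'll shift about 1.2 mm toward +y and go down.

```bash
python3 d.py .046 .072 .05 .03 .0115
```

```text
shift mm [-0.9  1.1 -0.3] rotvec [-0.  0. -0.]
shift mm [  5.7   7.7 -20.3] rotvec [-0.  0. -0.]
shift mm [ 11.7  13.6 -38.4] rotvec [-0.  0. -0.]
shift mm [ 17.2  19.1 -55.1] rotvec [-0.  0. -0.]
tip in case [ 5.0561 44.5389 72.3339]
```

Call:
{"name": "carry_out", "arguments": {"targets": [[40,-0.9,1.1,0,0,0,0],[40,2.5,4.4,-10,0,0,0],[40,5.7,7.7,-20,0,0,0],[40,8.7,10.6,-29,0,0,0],[40,11.7,13.6,-38,0,0,0],[40,14.5,16.4,-47,0,0,0],[40,17.2,19.1,-55,0,0,0],[40,17.2,19.1,-55,0,0,0]]}}

```text
time: 9.55
tool_pos: [0.5871, -0.1166, 0.1278]
eef_rot: [-179.9, -25.0, 44.8]
contact_force: [-0.2, -0.2, -0.9]
gripper_width: 0.467
gripper_force: 5.8
```

```bash
python3 d.py .046 .0115
```

```text
shift mm [ 0.3 -0.7  1. ] rotvec [-0.001 -0.001 -0.001]
tip in case [ 4.7932 46.868  10.468 ]
```

Call:
{"name": "carry_out", "arguments": {"targets": [[36,0,-0.5,0.5,0,0,0],[32,0,-0.5,0.5,0,0,0],[30,0,-0.5,0.5,0,0,0],[30,0,-0.5,0.5,0,0,0],[30,0,-0.5,0.5,0,0,0],[30,0,-0.5,0.5,0,0,0]], "force": 45}}

```text
time: 10.3
tool_pos: [0.5874, -0.1178, 0.1294]
eef_rot: [-180.0, -25.0, 44.8]
contact_force: [-1.2, -2.8, 4.2]
gripper_width: 0.397
gripper_force: 45.7
```

Call:
{"name": "carry_out", "arguments": {"targets": [[30,-3,-3,9,0,0,0],[30,-7.5,-7.5,22.5,0,0,0],[30,-12,-12,36,0,0,0],[30,-17,-17,51,0,0,0],[30,-22,-22,66,0,0,0],[30,-28,-28,84,0,0,0],[30,-33,-33,99,0,0,0],[30,-36,-36,110,0,0,0],[30,-36,-36,110,0,0,0]]}}

```text
time: 11.42
tool_pos: [0.5514, -0.1539, 0.2399]
eef_rot: [180.0, -25.0, 44.8]
contact_force: [0.2, -0.1, -0.9]
gripper_width: 0.398
gripper_force: 44.8
```

```bash
python3 d.py .046 .0115;python3 - <<'E'
from h import *
W=cams.capture("wrist")
cv2.imwrite("pics/w4.png",cv2.resize(W["img"][90:260,150:360],None,fx=3.5,fy=3.5,interpolation=cv2.INTER_CUBIC))
for q in("adapter","tongs_tip","parts_box"):
    for r in cams.pinpoint(W,q)[:1]: print(q,np.round(r["at"],1),round(r["confidence"],2))
E
```

```text
shift mm [  36.    36.6 -111.1] rotvec [0.    0.001 0.   ]
tip in case [  5.4343  45.2631 133.8695]
adapter [256.7 198.9] 0.9
tongs_tip [254.8 199.7] 0.88
parts_box [207.4 309.6] 0.57
```

View pics/w4.png

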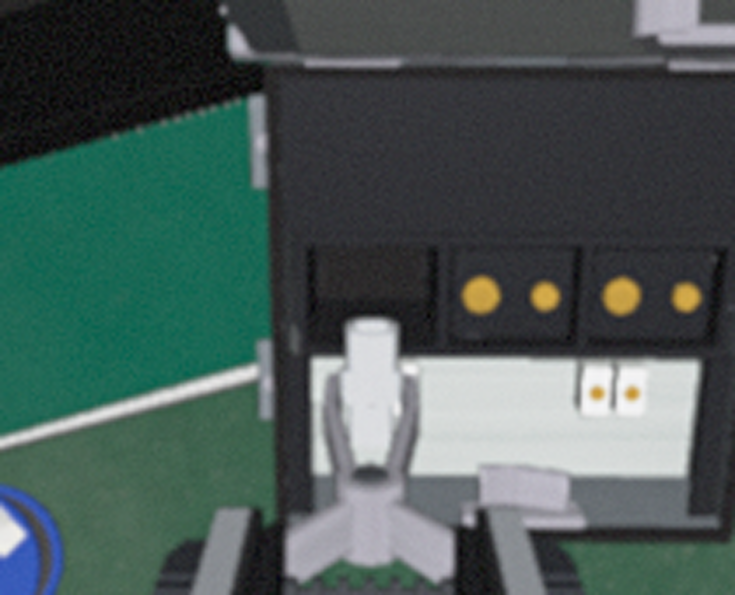

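The adapter is gripped between the jaws (crop (370,390)) and the well is empty. Next is the parts box.

```bash
python3 - <<'E'
from h import *
Rt=R.from_euler('xyz',[180,0,-9],degrees=True)
rel(np.array([.425,-.194,.245]),Rt)
T=cams.capture("top")
c=[onz(T,[x/2.5+110,y/2.5+50],.026) for x,y in((252,513),(343,527),(352,460),(263,445))]
print(np.array(c),np.mean(c,0))
d=c[0]-c[1];print(np.linalg.norm(d),np.degrees(np.arctan2(-d[0],d[1])))
E
```

```text
shift mm [-125.8  -41.2    7. ] rotvec [-0.142  0.43  -0.923]
[[ 0.4045 -0.1398  0.026 ]
 [ 0.3936 -0.2159  0.026 ]
 [ 0.4496 -0.2229  0.026 ]
 [ 0.4614 -0.1477  0.026 ]] [ 0.4273 -0.1816  0.026 ]
0.07680684934677963 -8.096264155193735
```

Call:
{"name": "carry_out", "arguments": {"targets": [[30,-15,-5,10,-0.02,0.06,-0.13],[30,-33,-11,15,-0.04,0.12,-0.26],[30,-51,-17,15,-0.06,0.18,-0.39],[30,-69,-23,15,-0.08,0.245,-0.525],[30,-87,-29,15,-0.102,0.31,-0.66],[30,-105,-35,10,-0.123,0.37,-0.8],[30,-120,-40,7,-0.138,0.415,-0.89],[30,-126,-41,7,-0.142,0.43,-0.923],[30,-126,-41,7,-0.142,0.43,-0.923],[30,-126,-41,7,-0.142,0.43,-0.923]]}}

```text
time: 12.92
tool_pos: [0.4254, -0.1942, 0.2459]
eef_rot: [179.9, -0.0, -8.9]
contact_force: [-0.1, -0.4, -1.2]
gripper_width: 0.397
gripper_force: 44.9
```

```bash
python3 - <<'E'
from h import *
o=readout.get_obs();print(o["time"],o["tool_pos"],o["eef_rot"],o["gripper_width"])
W=cams.capture("wrist")
cv2.imwrite("pics/w5.png",cv2.resize(W["img"][90:290,150:400],None,fx=3,fy=3,interpolation=cv2.INTER_CUBIC))
np.savez("w5.npz",K=W["K"],world_to_cam=W["world_to_cam"])
for q in("adapter","tongs_tip","parts_box"):
    for r in cams.pinpoint(W,q)[:1]: print(q,np.round(r["at"],1),round(r["confidence"],2),onz(W,r["at"],0))
E
```

```text
12.925 [ 0.4254 -0.1942  0.2459] [179.9229  -0.0302  -8.9263] 0.3970876107632979
adapter [256.2 199.1] 0.79 [ 0.3624 -0.1852  0.    ]
tongs_tip [257.3 198.6] 0.78 [ 0.3629 -0.1869  0.    ]
parts_box [246.9 156.8] 0.86 [ 0.4269 -0.1821  0.    ]
```

View pics/w5.png

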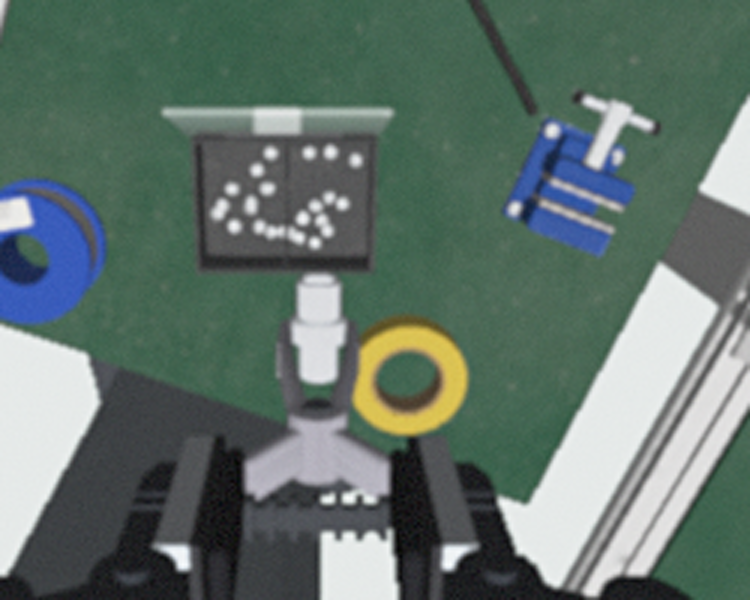

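```bash
python3 - <<'E'
from h import *
W=dict(np.load("w5.npz"))
f=lambda x,y,z:onz(W,[x/3+150,y/3+90],z)
c=[f(x,y,.026) for x,y in((194,135),(379,137),(374,270),(200,268))];print(np.array(c),np.mean(c,0))
print(f(288,195,.006),f(288,135,.006),f(288,255,.006))
d=(c[0]-c[1])+(c[3]-c[2]);ya=np.arctan2(-d[0],d[1]);print(np.degrees(ya))
m=np.mean(c,0)[:2]
print(m+R.from_euler('z',ya).as_matrix()[:2,:2]@[0,-.0195])
E
```

```text
[[ 0.4666 -0.1478  0.026 ]
 [ 0.4536 -0.2252  0.026 ]
 [ 0.3954 -0.2153  0.026 ]
 [ 0.4085 -0.1386  0.026 ]] [ 0.431  -0.1817  0.026 ]
[ 0.4309 -0.1817  0.006 ] [ 0.4577 -0.1862  0.006 ] [ 0.4027 -0.1769  0.006 ]
-9.603319697206402
[ 0.4278 -0.201 ]
```

Call:
{"name": "carry_out", "arguments": {"targets": [[30,2.5,-7,-30,0,0,-0.01],[30,2.5,-7,-75,0,0,-0.01],[30,2.5,-7,-115,0,0,-0.01],[30,2.5,-7,-140,0,0,-0.01],[30,2.5,-7,-152,0,0,-0.01],[30,2.5,-7,-158,0,0,-0.01],[30,2.5,-7,-158,0,0,-0.01],[30,2.5,-7,-158,0,0,-0.01]]}}

```text
time: 14.12
tool_pos: [0.4283, -0.2017, 0.0889]
eef_rot: [179.9, -0.1, -9.5]
contact_force: [0.2, 0.7, -0.5]
gripper_width: 0.398
gripper_force: 44.9
```

Call:
{"name": "carry_out", "arguments": {"targets": [[35,0,0,-1.5,0,0,0],[38,0,0,-1.5,0,0,0],[40,0,0,-1.5,0,0,0],[40,0,0,-1.5,0,0,0],[40,0,0,-1.5,0,0,0],[40,0,0,-1.5,0,0,0],[40,0,0,10,0,0,0],[40,0,0,30,0,0,0],[40,0,0,70,0,0,0],[40,0,0,110,0,0,0],[40,0,0,150,0,0,0],[40,0,0,150,0,0,0]], "force": 40}}

```text
time: 15.62
tool_pos: [0.4297, -0.2022, 0.2422]
eef_rot: [179.8, -0.4, -9.5]
contact_force: [-0.6, -0.2, 0.1]
gripper_width: 0.467
gripper_force: 5.8
```

```bash
python3 - <<'E'
from h import *
o=readout.get_obs();print(o["time"],o["tool_pos"],o["eef_rot"],o["gripper_width"])
W=cams.capture("wrist")
a=cv2.resize(W["img"][90:290,150:350],None,fx=2,fy=2)
cv2.imwrite("pics/w6.png",a)
for q in("adapter","tongs_tip","parts_box"):
    for r in cams.pinpoint(W,q)[:1]: print(q,np.round(r["at"],1),round(r["confidence"],2),onz(W,r["at"],0.002))
rel(np.array([.5475+.001,-.3736,.2382]),R.from_euler('xyz',[180,0,-13.9],degrees=True))
E
```

```text
15.625 [ 0.4297 -0.2022  0.2422] [179.7623  -0.4247  -9.5414] 0.4672820185805466
adapter [257.  160.4] 0.63 [ 0.4267 -0.2042  0.002 ]
tongs_tip [254.8 199.2] 0.56 [ 0.3707 -0.1917  0.002 ]
parts_box [242.4 160.3] 0.59 [ 0.4302 -0.1843  0.002 ]
shift mm [ 121.7 -172.6    1.4] rotvec [ 0.001 -0.002 -0.076]
```

View pics/w6.png

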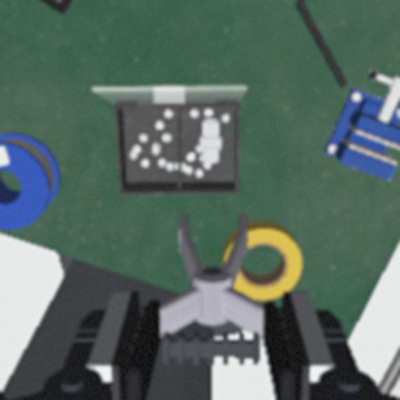

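The adapter lies in the right half of the parts box, at about (210,140). Next I'll return the tongs to their block.

Call:
{"name": "carry_out", "arguments": {"targets": [[40,25,-35,5,0,0,-0.015],[40,50,-72,5,0,0,-0.03],[40,80,-115,3,0,0,-0.05],[40,110,-155,0,0,0,-0.07],[40,120,-171,0,0,0,-0.076],[40,120,-171.5,0,0,0,-0.076],[40,120,-171.5,0,0,0,-0.076]]}}

```text
time: 16.7
tool_pos: [0.5471, -0.3717, 0.2368]
eef_rot: [180.0, 0.1, -13.9]
contact_force: [0.1, 0.3, -0.7]
gripper_width: 0.472
gripper_force: 5.8
```

```bash
python3 - <<'E'
from h import *
o=readout.get_obs();print(o["time"],o["tool_pos"],o["eef_rot"],o["gripper_width"])
W=cams.capture("wrist")
for q in("tongs_tip",):
    for r in cams.pinpoint(W,q)[:1]: print(q,np.round(r["at"],1),round(r["confidence"],2))
tip=np.array(o["tool_pos"])-[0,0,.082];print(proj(W,tip),proj(W,tip+[.01,0,0]))
rel(np.array([.549,-.3738,.0905]),R.from_euler('xyz',[180,0,-13.9],degrees=True))
E
```

```text
16.7 [ 0.5471 -0.3717  0.2368] [179.9683   0.1257 -13.8545] 0.47158701220977794
tongs_tip [255.5 199.7] 0.57
[256.3935 197.6165] [253.5531 186.7844]
shift mm [   1.6   -2.2 -147.4] rotvec [ 0.001 -0.001 -0.001]
```

Call:
{"name": "carry_out", "arguments": {"targets": [[40,1.8,-2.1,-30,0,0,0],[40,1.8,-2.1,-65,0,0,0],[40,1.8,-2.1,-85,0,0,0],[40,1.8,-2.1,-98,0,0,0],[40,1.8,-2.1,-108,0,0,0],[40,1.8,-2.1,-118,0,0,0],[40,1.8,-2.1,-128,0,0,0],[40,1.8,-2.1,-137,0,0,0],[40,1.8,-2.1,-145,0,0,0],[40,1.8,-2.1,-146,0,0,0]]}}

```text
time: 18.05
tool_pos: [0.549, -0.3747, 0.091]
eef_rot: [179.9, 0.1, -13.9]
contact_force: [0.2, 0.6, -0.4]
gripper_width: 0.468
gripper_force: 5.8
```

Call:
{"name": "carry_out", "arguments": {"targets": [[44,0,0,-0.5,0,0,0],[55,0,0,-0.5,0,0,0],[85,0,0,-0.5,0,0,0],[85,0,0,-0.5,0,0,0],[85,0,0,-0.5,0,0,0],[85,0,0,20,0,0,0],[85,0,0,60,0,0,0],[85,0,0,110,0,0,0],[85,0,0,160,0,0,0],[85,0,0,160,0,0,0]]}}

```text
time: 19.3
tool_pos: [0.5518, -0.3764, 0.2597]
eef_rot: [179.7, -0.6, -13.9]
contact_force: [-0.4, 0.0, -0.2]
gripper_width: 0.994
gripper_force: 0.0
```

```bash
python3 - <<'E'
from h import *
o=readout.get_obs();print(o["time"],o["tool_pos"],o["eef_rot"],o["qpos"])
W=cams.capture("wrist")
for q in("tongs","door_edge","latch_grip"):
    for r in cams.pinpoint(W,q)[:1]: print(q,np.round(r["at"],1),round(r["confidence"],2),onz(W,r["at"],.105))
b=[.6446,-.1253,.7811]
# door push path: tip at r=.14, y=-.058, out=+.01 ...
th0=1.795
for th,out in((th0,.03),(th0,.0)):
  print("door pt",case2w(b,doorP(th,.138,out,-.056)))
o3=case2w(b,doorP(th0,.138,.04,-.056))
rel(o3+[0,0,.0],R.from_euler('xyz',[180,0,45],degrees=True))
for q,p in((x,cams.capture(x)) for x in("scene","top")):
    for r in cams.look_for(p,"flux_bottle")[:1]:print(q,r)
print(case2w(b,doorP(th0,.156,0,-.078)),case2w(b,doorP(th0,.156,0,.078)))
E
```

```text
19.3 [ 0.5518 -0.3764  0.2597] [179.6756  -0.6333 -13.9016] [ 37.2662  19.5827  -7.0149  78.4274   2.5018  81.433  -73.5935]
tongs [255.5 177.3] 0.63 [ 0.5501 -0.3761  0.105 ]
door_edge [252.4 180.7] 0.32 [ 0.5472 -0.3718  0.105 ]
latch_grip [ 87.6 275.4] 0.54 [ 0.4782 -0.145   0.105 ]
door pt [ 0.7156 -0.1337  0.287 ]
door pt [ 0.6948 -0.1544  0.2806]
shift mm [173.7 247.8  38. ] rotvec [ 0.002 -0.001  1.028]
scene {'bbox': [211.7, 150.6, 232.6, 177.0], 'confidence': 0.58}
top {'bbox': [277.5, 117.6, 298.6, 145.4], 'confidence': 0.78}
[ 0.7076 -0.1727  0.2982] [ 0.5978 -0.0619  0.2982]
```

```bash
cat > door.py <<'E'
from h import *
b=[.6446,-.1253,.7811]
Y=-.064; Rr=.135
def dp(th,extra=0.,r=Rr):
    e=np.degrees(th)-25
    tau=np.interp(e,[-25,40],[-25,0])   # pitch
    Rt=R.from_euler('z',b[2])*R.from_euler('y',tau,degrees=True)*R.from_euler('x',180,degrees=True)
    ang=np.radians(e-tau) - 0
    n=R.from_euler('z',b[2]).as_matrix()@C@np.array([np.sin(th),0,np.cos(th)])
    s=np.sin(np.arccos(np.clip(-n@Rt.as_matrix()[:,2],-1,1)))
    return case2w(b,doorP(th,r,.011*s+extra,Y)),Rt
if __name__=="__main__":
    p,Rt=dp(1.795,.03); print(p,Rt.as_euler('xyz',degrees=True)); rel(p,Rt); rel(p+[0,0,.1],Rt)
E
python3 door.py
```

```text
[ 0.7292 -0.1316  0.2863] [180.       0.      44.7537]
shift mm [180.2 243.1  35.7] rotvec [ 0.002 -0.002  1.024]
shift mm [180.2 243.1 135.7] rotvec [ 0.002 -0.002  1.024]
```

Call:
{"name": "carry_out", "arguments": {"targets": [[40,0,0,45,0,0,0.1],[0,10,10,90,0,0,0.25],[0,35,35,130,0,0,0.4],[0,70,75,136,0,0,0.55],[0,105,125,136,0,0,0.7],[0,140,175,136,0,0,0.85],[0,170,220,136,0,0,0.98],[0,180,243,136,0,0,1.024],[0,180,243,136,0,0,1.024],[0,180,243,136,0,0,1.024]]}}

```text
time: 20.95
tool_pos: [0.7287, -0.1347, 0.3881]
eef_rot: [179.8, 0.1, 44.5]
contact_force: [-0.8, 0.7, 0.1]
gripper_width: 0.004
gripper_force: 0.0
```

```bash
python3 - <<'E'
from door import *
o=readout.get_obs();print(o["tool_pos"],o["eef_rot"],o["qpos"])
rel(*dp(1.795,.03))
W=cams.capture("wrist")
r=[cams.pinpoint(W,q)[:1] for q in("latch_grip","door_edge","door_hinge")]
print([(x[0]["at"],x[0]["confidence"]) if x else None for x in r])
for t in(1.74,1.795,1.85):print(t,proj(W,case2w(b,doorP(t,.121,.028))),proj(W,case2w(b,doorP(t,.15,0))))
cv2.imwrite("pics/w7.png",W["img"])
E
```

```text
[ 0.7287 -0.1347  0.3881] [179.8208   0.1084  44.5383] [ 18.4636  31.4547 -19.7798  48.5005  10.5821 101.3287 -41.9414]
shift mm [   0.5    3.1 -101.8] rotvec [0.004 0.001 0.004]
[([187.4, 191.0], 0.82), ([185.7, 232.7], 0.96), ([208.8, 165.9], 0.6)]
1.74 [188.2158 199.0184] [186.4538 240.5041]
1.795 [187.6599 192.4379] [185.3088 233.889 ]
1.85 [187.1831 185.6447] [184.2296 226.7537]
```

View pics/w7.png

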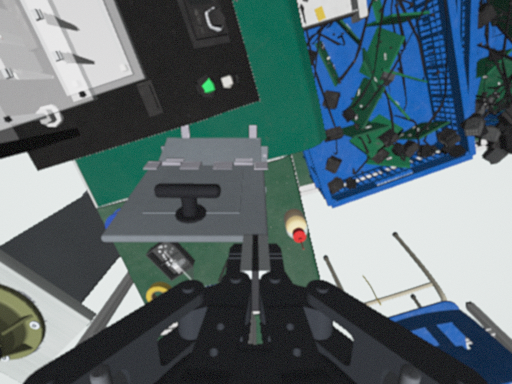

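The picture shows the T-handle bar lying along the door at (187,190), with its right end at column 220, and the door's right edge at column 268. The closed fingers line up at about column 255, clear of the bar. The door angle is confirmed at 1.80.

Call:
{"name": "carry_out", "arguments": {"targets": [[0,0.5,3,-35,0,0,0],[0,0.5,3,-70,0,0,0],[0,0.5,3,-95,0,0,0],[0,0.5,3,-102,0,0,0],[0,0.5,3,-102,0,0,0]]}}

```text
time: 21.78
tool_pos: [0.7298, -0.1297, 0.2864]
eef_rot: [179.9, 0.0, 44.7]
contact_force: [-0.4, -0.2, 0.1]
gripper_width: 0.004
gripper_force: 0.0
```

```bash
python3 - <<'E'
from door import *
print(readout.get_obs()["tool_pos"],readout.get_obs()["contact_force"])
for t in list(np.arange(1.8,0.05,-.12))+[.04,.01]: print(round(t,2),end=" ");rel(*dp(t))
E
```

```text
[ 0.7298 -0.1297  0.2864] [-0.3505 -0.1997  0.1301]
1.8 shift mm [-20.9 -22.1  -6.3] rotvec [0.002 0.001 0.001]
1.68 shift mm [-32.6 -33.6  -9.1] rotvec [0.002 0.001 0.001]
1.56 shift mm [-44.  -44.9 -13.9] rotvec [0.002 0.001 0.001]
1.44 shift mm [-54.9 -55.8 -20.8] rotvec [0.002 0.001 0.001]
1.32 shift mm [-65.3 -66.  -29.6] rotvec [0.002 0.001 0.001]
1.2 shift mm [-74.8 -75.5 -40.2] rotvec [0.002 0.001 0.001]
1.08 shift mm [-83.3 -83.9 -52.4] rotvec [ 0.016 -0.013  0.001]
0.96 shift mm [-90.6 -91.1 -65.8] rotvec [ 0.049 -0.046  0.001]
0.84 shift mm [-96.6 -97.1 -80.5] rotvec [ 0.081 -0.079  0.001]
0.72 shift mm [-101.3 -101.7  -96.1] rotvec [ 0.114 -0.112  0.001]
0.6 shift mm [-104.6 -105.  -112.4] rotvec [ 0.146 -0.145  0.001]
0.48 shift mm [-106.4 -106.8 -129.2] rotvec [ 0.179 -0.177  0.001]
0.36 shift mm [-106.7 -107.1 -146.1] rotvec [ 0.211 -0.21   0.001]
0.24 shift mm [-105.5 -105.9 -163.1] rotvec [ 0.244 -0.243  0.001]
0.12 shift mm [-102.7 -103.2 -179.6] rotvec [ 0.276 -0.276  0.001]
0.04 shift mm [-100.1 -100.6 -190.4] rotvec [ 0.298 -0.298  0.001]
0.01 shift mm [ -99.   -99.4 -194.3] rotvec [ 0.306 -0.306  0.001]
```

Push the first half of the arc, then check the force.

Call:
{"name": "carry_out", "arguments": {"targets": [[0,-21,-22,-6,0,0,0],[0,-33,-34,-9,0,0,0],[0,-44,-45,-14,0,0,0],[0,-55,-56,-21,0,0,0],[0,-65,-66,-30,0,0,0],[0,-75,-75.5,-40,0,0,0],[0,-83,-84,-52,0.016,-0.013,0],[0,-90.5,-91,-66,0.049,-0.046,0],[0,-90.5,-91,-66,0.049,-0.046,0]]}}

```text
time: 22.9
tool_pos: [0.6362, -0.2237, 0.2179]
eef_rot: [-179.8, -3.6, 44.5]
contact_force: [-0.8, -0.1, 0.3]
gripper_width: -0.001
gripper_force: 0.0
```

```bash
python3 - <<'E'
from door import *
o=readout.get_obs();print(o["tool_pos"],o["contact_force"],o["ft_torque"])
S=cams.capture("scene");T=cams.capture("top")
for t in(.8,.9,.96,1.05,1.2,1.8): print(t,proj(S,case2w(b,doorP(t,.15,0))),proj(T,case2w(b,doorP(t,.15,0))))
for p in(S,T): 
  for r in cams.pinpoint(p,"door_edge")[:1]:print(r)
for t in [.96,.84,.72,.6,.48,.36,.24,.12,.04,.01]: print(round(t,2),end=" ");rel(*dp(t))
E
```

```text
[ 0.6362 -0.2237  0.2179] [-0.7685 -0.1386  0.2787] [-0.0603  0.1378  0.0157]
0.8 [225.9384 153.9826] [237.6114 154.0409]
0.9 [222.5549 149.3684] [235.0597 149.4362]
0.96 [220.1851 146.7081] [233.2332 146.3948]
1.05 [216.1617 142.9029] [230.0847 141.464 ]
1.2 [208.2549 137.1629] [223.7908 132.3621]
1.8 [165.0482 125.1867] [188.9586  90.1893]
{'at': [223.1, 146.1], 'confidence': 0.7}
0.96 shift mm [-0.7 -1.4  0.2] rotvec [ 0.    -0.    -0.001]
0.84 shift mm [ -6.7  -7.4 -14.5] rotvec [ 0.033 -0.033 -0.001]
0.72 shift mm [-11.4 -12.  -30.1] rotvec [ 0.065 -0.066 -0.001]
0.6 shift mm [-14.7 -15.3 -46.4] rotvec [ 0.098 -0.098 -0.001]
0.48 shift mm [-16.5 -17.1 -63.2] rotvec [ 0.13  -0.131 -0.001]
0.36 shift mm [-16.8 -17.4 -80.1] rotvec [ 0.163 -0.164 -0.001]
0.24 shift mm [-15.6 -16.2 -97.1] rotvec [ 0.195 -0.197 -0.001]
0.12 shift mm [ -12.9  -13.5 -113.6] rotvec [ 0.228 -0.229 -0.001]
0.04 shift mm [ -10.2  -10.9 -124.3] rotvec [ 0.249 -0.251 -0.001]
0.01 shift mm [  -9.1   -9.7 -128.3] rotvec [ 0.257 -0.259 -0.001]
```

Call:
{"name": "carry_out", "arguments": {"targets": [[0,-7,-7,-14.5,0.033,-0.033,0],[0,-11.5,-12,-30,0.065,-0.066,0],[0,-14.5,-15,-46.5,0.098,-0.098,0],[0,-16.5,-17,-63,0.13,-0.131,0],[0,-17,-17,-80,0.163,-0.164,0],[0,-15.5,-16,-97,0.195,-0.197,0],[0,-13,-13.5,-110,0.228,-0.229,0],[0,-11,-11.5,-120,0.249,-0.251,0],[0,-9.5,-10,-126,0.255,-0.257,0],[0,-9.5,-10,-126,0.255,-0.257,0]]}}

```text
time: 24.35
tool_pos: [0.6302, -0.2295, 0.0938]
eef_rot: [-179.9, -24.6, 44.8]
contact_force: [-0.1, -0.6, 0.3]
gripper_width: 0.002
gripper_force: 0.0
```

```bash
python3 - <<'E'
from door import *
o=readout.get_obs();print(o["tool_pos"],o["contact_force"])
for t in [.04,.02,.01]: print(round(t,2),end=" ");rel(*dp(t))
# retreat 60 mm out and latch pre pose
S=cams.capture("scene");T=cams.capture("top")
for q,P in(("door_edge",lambda t:doorP(t,.15,0)),("latch_grip",lambda t:doorP(t,.121,.028))):
  for p in(S,T):
    print(q,[proj(p,case2w(b,P(t))).round(1) for t in(.02,.06)],[(x["at"],x["confidence"]) for x in cams.pinpoint(p,q)[:1]])
E
```

```text
[ 0.6302 -0.2295  0.0938] [-0.1396 -0.582   0.3317]
0.04 shift mm [-0.5 -0.8  2.2] rotvec [-0.006  0.005 -0.001]
0.02 shift mm [ 0.2 -0.  -0.4] rotvec [-0.001 -0.    -0.001]
0.01 shift mm [ 0.6  0.4 -1.7] rotvec [ 0.002 -0.003 -0.001]
door_edge [array([228.6, 192. ]), array([229.4, 190.2])] [([229.7, 191.3], 0.68)]
door_edge [array([237.7, 168.8]), array([238.4, 168.9])] [([234.6, 167.2], 0.92)]
latch_grip [array([221. , 181.4]), array([221.2, 179.8])] [([220.0, 178.3], 0.63)]
latch_grip [array([232.1, 158.8]), array([232.3, 158.4])] [([231.0, 160.3], 0.63)]
```

Call:
{"name": "carry_out", "arguments": {"targets": [[0,0.7,0.7,-2,0,0,0],[0,1.2,1.2,-3.5,0,0,0],[0,1.2,1.2,-3.5,0,0,0]]}}

```text
time: 25.02
tool_pos: [0.6311, -0.2292, 0.0916]
eef_rot: [180.0, -24.6, 44.8]
contact_force: [-4.5, -0.9, 6.9]
gripper_width: 0.002
gripper_force: 3.9
```

```bash
cat > latch.py <<'E'
from h import *
b=[.6446,-.1253,.7811]
def lp(off_deg,out,th=.018): return case2w(b,doorP(th,.121,out,0)),Rcase(b,np.radians(off_deg))
if __name__=="__main__":
    rel(*lp(0,.09));rel(*lp(45,.09)); rel(*lp(89,.09)); rel(*lp(89,.0105)); print(readout.get_obs()["qpos"])
E
python3 latch.py
```

```text
shift mm [-62.6  28.5  89.3] rotvec [ 0.005 -0.005 -0.   ]
shift mm [-62.6  28.5  89.3] rotvec [-0.229 -0.237  0.713]
shift mm [-62.6  28.5  89.3] rotvec [-0.458 -0.463  1.41 ]
shift mm [-39.6  51.3  16.7] rotvec [-0.458 -0.463  1.41 ]
[ 49.2906  24.7598 -23.7746  97.1906 -17.1038  53.676   -7.6668]
```

Call:
{"name": "carry_out", "arguments": {"targets": [[0,-8,-8,25,0,0,0],[0,-22,-20,65,-0.03,-0.03,0.1],[60,-35,-5,85,-0.08,-0.08,0.25],[60,-45,10,89,-0.13,-0.133,0.4],[60,-55,20,89,-0.178,-0.182,0.55],[60,-62,28,89,-0.227,-0.23,0.7],[60,-62.5,28.5,89,-0.275,-0.28,0.85],[60,-62.5,28.5,89,-0.325,-0.33,1.0],[60,-62.5,28.5,89,-0.373,-0.378,1.15],[60,-62.5,28.5,89,-0.42,-0.427,1.3],[60,-62.5,28.5,89,-0.458,-0.463,1.41],[60,-62.5,28.5,89,-0.458,-0.463,1.41],[60,-62.5,28.5,89,-0.458,-0.463,1.41]]}}

```text
time: 26.65
tool_pos: [0.5686, -0.2002, 0.1793]
eef_rot: [155.0, -0.5, 133.7]
contact_force: [-1.3, -0.2, -0.4]
gripper_width: 0.705
gripper_force: 0.0
```

```bash
python3 - <<'E'
from latch import *
o=readout.get_obs();print(o["time"],o["qpos"],o["gripper_width"])
W=cams.capture("wrist");cv2.imwrite("pics/w8.png",W["img"])
print([(x["at"],x["confidence"]) for x in cams.pinpoint(W,"latch_grip")[:1]], cams.look_for(W,"latch")[:1])
for t in(.018,.06):print(proj(W,lp(0,.028,t)[0]))
c=lambda y,x=0:case2w(b,doorP(.018,.121+x,.0345,y))
print("bar ends",proj(W,c(.032)),proj(W,c(-.032)),"10mm x",proj(W,c(0,.01)))
rel(*lp(89,.09)); rel(*lp(89,.0105))
# bar orientation from image
g=cv2.cvtColor(W["img"],cv2.COLOR_BGR2GRAY)
u=proj(W,c(0)).astype(int);roi=g[u[1]-60:u[1]+60,u[0]-60:u[0]+60];m=(roi<45).astype(np.uint8)
n,l,st,ce=cv2.connectedComponentsWithStats(m)
for i in range(1,n):
    if st[i,4]>150:
        pts=np.argwhere(l==i)[:,::-1].astype(np.float32);print(st[i],ce[i]+u-60,cv2.minAreaRect(pts))
print(roi[60-30:60+31:10,30:91:10])
E
```

```text
26.65 [ 63.6572  13.3258 -36.8584 102.1373 -18.2395  60.7592  79.7914] 0.7054970888450607
[([251.3, 204.4], 0.82)] [{'bbox': [241.8, 168.6, 262.5, 248.1], 'confidence': 0.73}]
[252.359  208.3218]
[254.2784 210.8564]
bar ends [251.4306 170.6519] [253.3625 248.8391] 10mm x [239.1891 212.0041]
shift mm [-0.  -0.4  1.6] rotvec [-0.    -0.001  0.001]
shift mm [ 22.9  22.3 -71.1] rotvec [-0.    -0.001  0.001]
[ 52  17  18  77 419] [249.3795 200.2339] ((58.661216735839844, 54.675594329833984), (15.101103782653809, 76.15110778808594), 4.830420017242432)
[  0  88  10  32 244] [196.0861 256.6352] ((4.5, 103.5), (9.0, 31.0), 0.0)
[[145 145 132  47  43 140 139]
 [143 146  54  51  42 130 144]
 [149 146  51  45  37 138 142]
 [147 140 143  45  69 140 144]
 [142 141 142  48  68 140 138]
 [142 144 144  46  69 142 139]
 [140 142 141  49  99 139 142]]
```

Call:
{"name": "carry_out", "arguments": {"targets": [[60,6,6,-18,0,0,0],[60,12,12,-38,0,0,0],[60,18,18,-57,0,0,0],[60,23,22.5,-71,0,0,0],[60,23,22.5,-71,0,0,0],[0,23,22.5,-71,0,0,0],[0,23,22.5,-71,0,0,0],[0,23,22.5,-71,0,0,0],[0,23,22.5,-71,0,0,0],[0,23,22.5,-71,0,0,0],[0,23,22.5,-71,0,0,0]], "force": 70}}

```text
time: 28.18
tool_pos: [0.5919, -0.1784, 0.1091]
eef_rot: [155.0, -0.4, 133.8]
contact_force: [-4.0, -1.2, 6.2]
gripper_width: 0.153
gripper_force: 68.6
```

```bash
python3 - <<'E'
from latch import *
o=readout.get_obs();print(o["time"],o["tool_pos"],o["contact_force"],o["ft_torque"],o["gripper_width"]*85.4)
for a in(89,80,60,45,30,15,0,-3): rel(*lp(a,.0105,.018 if a>40 else .018-.015*(40-max(a,0))/40),cpos=lp(89,.0105)[0],crot=Rcase(b,np.radians(89)))
E
```

```text
28.175 [ 0.5919 -0.1784  0.1091] [-3.9952 -1.1649  6.1863] [-0.1421  0.3978  0.0881] 13.072409931300417
shift mm [0. 0. 0.] rotvec [0. 0. 0.]
shift mm [0. 0. 0.] rotvec [ 0.047  0.047 -0.142]
shift mm [0. 0. 0.] rotvec [ 0.152  0.151 -0.459]
shift mm [0. 0. 0.] rotvec [ 0.23   0.229 -0.696]
shift mm [ 0.1  0.1 -0.4] rotvec [ 0.309  0.306 -0.933]
shift mm [ 0.2  0.2 -1.1] rotvec [ 0.388  0.384 -1.171]
shift mm [ 0.4  0.4 -1.7] rotvec [ 0.466  0.462 -1.408]
shift mm [ 0.4  0.4 -1.7] rotvec [ 0.482  0.478 -1.455]
```

Call:
{"name": "carry_out", "arguments": {"targets": [[0,0,0,0,0.038,0.038,-0.115],[0,0,0,0,0.077,0.076,-0.23],[0,0,0,0,0.115,0.114,-0.345],[0,0,0,0,0.152,0.151,-0.46],[0,0,0,-0.2,0.19,0.189,-0.575],[0,0,0,-0.4,0.23,0.229,-0.696],[0,0.1,0.1,-0.7,0.269,0.267,-0.81],[0,0.2,0.2,-1,0.309,0.306,-0.933],[0,0.3,0.3,-1.3,0.348,0.345,-1.05],[0,0.4,0.4,-1.6,0.388,0.384,-1.17],[0,0.5,0.5,-2,0.427,0.423,-1.29],[0,0.6,0.6,-2.3,0.466,0.462,-1.408],[0,0.6,0.6,-2.3,0.488,0.484,-1.475],[0,0.6,0.6,-2.3,0.488,0.484,-1.475],[0,0.6,0.6,-2.3,0.488,0.484,-1.475]]}}

```text
time: 30.05
tool_pos: [0.591, -0.178, 0.1068]
eef_rot: [-178.0, -24.8, 40.2]
contact_force: [-7.8, -2.5, 11.0]
gripper_width: 0.148
gripper_force: 72.9
```

```bash
python3 - <<'E'
from latch import *
o=readout.get_obs();print(o["time"],o["tool_pos"],o["eef_rot"],o["contact_force"],o["ft_torque"],o["gripper_width"]*85.4,o["qpos"])
q=R.from_euler('xyz',o["eef_rot"],degrees=True); print(((Rcase(b).inv()*q).as_rotvec(degrees=True)))
E
```

```text
30.05 [ 0.591  -0.178   0.1068] [-178.0421  -24.8107   40.2056] [-7.8423 -2.5493 11.0436] [-0.2428  1.1361  0.9467] 12.627321260145811 [ 46.9999  16.7133 -22.0023 105.4641 -21.9296  52.7002 -10.6381]
[ 0.0417 -0.1187  4.1276]
```

Call:
{"name": "carry_out", "arguments": {"targets": [[0,0,0,1,-0.01,-0.01,0.03],[40,0,0,1,-0.01,-0.01,0.03],[60,0,0,1,-0.01,-0.01,0.03],[60,0,0,1,-0.01,-0.01,0.03],[60,0,0,1,-0.01,-0.01,0.03],[60,-7,-7,20,-0.01,-0.01,0.03],[60,-17,-17,50,-0.01,-0.01,0.03],[60,-34,-34,100,-0.01,-0.01,0.03],[60,-50,-50,150,-0.01,-0.01,0.03],[60,-50,-50,150,-0.01,-0.01,0.03],[60,-50,-50,150,-0.01,-0.01,0.03]]}}

```text
time: 31.42
tool_pos: [0.542, -0.2268, 0.2555]
eef_rot: [-178.9, -25.0, 42.2]
contact_force: [0.2, 1.2, -0.1]
gripper_width: 0.705
gripper_force: 0.0
```

```bash
python3 - <<'E'
from latch import *
o=readout.get_obs();print(o["time"],o["tool_pos"],o["contact_force"])
W=cams.capture("wrist");S=cams.capture("scene");T=cams.capture("top")
for q in("latch","door_edge","tongs","adapter","parts_box","flux_bottle"):
  for n,p in(("w",W),("s",S),("t",T)):
    if q=="latch":
        r=cams.look_for(p,q)[:1]; print(q,n,[(np.round(x["bbox"],1),round(x["confidence"],2)) for x in r])
    else:
        r=cams.pinpoint(p,q)[:1]; print(q,n,[(np.round(x["at"],1),round(x["confidence"],2),onz(p,x["at"],.105 if q=="tongs" else .002)) for x in r])
for n,p in(("w",W),("s",S)):
    print(n,[proj(p,case2w(b,doorP(0.003,.121+d,.0345,0))).round(1) for d in(-.032,.032)],[proj(p,case2w(b,doorP(t,.15,0))).round(1) for t in(.003,.02)])
# bar angle from wrist image
g=cv2.cvtColor(W["img"],cv2.COLOR_BGR2GRAY);u=proj(W,case2w(b,doorP(.003,.121,.0345,0))).astype(int)
roi=g[u[1]-50:u[1]+50,u[0]-50:u[0]+50];n,l,st,ce=cv2.connectedComponentsWithStats((roi<60).astype(np.uint8))
for i in range(1,n):
    if st[i,4]>100: print(st[i],cv2.minAreaRect(np.argwhere(l==i)[:,::-1].astype(np.float32)))
E
```

```text
31.425 [ 0.542  -0.2268  0.2555] [ 0.2266  1.1695 -0.0925]
latch w [(array([248.4, 144.5, 259.6, 205.9]), 0.97)]
latch s []
latch t [(array([220.2, 145.1, 244.9, 171.9]), 0.65)]
door_edge w [(array([255.9, 190.9]), 0.72, array([ 0.5835, -0.1839,  0.002 ]))]
door_edge s [(array([230.4, 194.6]), 0.78, array([ 0.6186, -0.2553,  0.002 ]))]
door_edge t [(array([240.3, 169.7]), 0.66, array([ 0.5941, -0.1988,  0.002 ]))]
tongs w []
tongs s [(array([276.7, 146.1]), 0.73, array([ 0.5547, -0.3804,  0.105 ]))]
tongs t [(array([185.2, 109.3]), 0.58, array([ 0.6934, -0.0859,  0.105 ]))]
adapter w []
adapter s [(array([287.7, 238. ]), 0.43, array([ 0.422 , -0.2082,  0.002 ]))]
adapter t [(array([238.7, 243. ]), 0.61, array([ 0.4321, -0.1976,  0.002 ]))]
parts_box w []
parts_box s [(array([278.8, 247.6]), 0.76, array([ 0.4261, -0.1728,  0.002 ]))]
parts_box t [(array([230.4, 247.3]), 0.66, array([ 0.4227, -0.1799,  0.002 ]))]
flux_bottle w [(array([356.6, 201.6]), 0.82, array([ 0.6721, -0.3039,  0.002 ]))]
flux_bottle s [(array([220.4, 176.6]), 0.84, array([ 0.6811, -0.2977,  0.002 ]))]
flux_bottle t [(array([287.6, 137.6]), 0.79, array([ 0.6699, -0.3044,  0.002 ]))]
w [array([254.2, 148. ]), array([256.7, 206.8])] [array([256.5, 193.5]), array([256.5, 194.2])]
s [array([208.5, 177.6]), array([235. , 182.3])] [array([228.2, 192.8]), array([228.6, 192. ])]
[ 38  18  25  58 837] ((50.0, 46.5), (57.0, 24.0), 90.0)
```

The T-handle bar is along the slope (61 x 11 px), the tongs are standing in the block, the adapter is in the parts box and the arm is clear of everything. Handing in.

```bash
python3 -c "
from rig import manip
print(manip.job_done())"
```

```text
the job is handed in; nothing more can be done
None
```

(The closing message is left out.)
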